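# Hold the cover over the junction box

## Robot

A 7-joint arm with a two-finger parallel gripper is mounted at the origin on the work surface. World frame = base frame: x ahead of the robot, y to its left, z up, the work surface at z = 0. Lengths are in m, angles in degrees, forces in N, time in s.
With the tool pointing down it reaches from about 0.425 to 0.875 m from the base axis. Payload 4.7 kg.
Tool frame: the origin (TCP) lies midway between the tips of the shut fingers; the grasp point (between the pads) lies 19 mm behind it (env.grip_depth is the distance from the TCP to the grasp point, in m); z points along the fingers, y is the line along which they close (so a half turn about z gives the same grasp; the last joint's range is limited). The gripper opens to 87 mm and grips with 3 to 60 N. Pads are 19 mm wide; open, the fingers measure 117 mm over their backs; the gripper's body (75 mm by 190 mm) begins 51 mm behind the grasp point.
Start: joints at [73.001, 18.392, -4.016, 83.108, 1.295, 78.541, -3.26], TCP at [0.199, -0.619, 0.223] pointing down, gripper open.
Joint ranges: [-163.93, 163.93], [-17.29, 119.83], [-79.2, 71.16], [3.27, 140.29], [-89.18, 269.18], [5.43, 117.66], [-154.24, 154.24]. Speed limits (degrees/s): [147.25, 147.25, 180, 180, 180, 180, 180].

## Interface

Orientations are given as [roll, pitch, yaw] about the fixed x, y, z axes, in that order (R = Rz(yaw) Ry(pitch) Rx(roll)).
In Python, from cell import get_obs, optics, env, nets gives the robot as it stands.
- The arm moves only by the shell command python3 -m creep 'ROWS' [FORCE]. ROWS is JSON, a list of rows, each an object of numbers: "wx", "wy", "wz": the turn, a rotation vector about the tool's x, y, z in degrees; "tx", "ty", "tz": the shift along the tool's x, y, z in mm; "gripper": the opening, from -1 (shut) to 1 (fully open). A call has 1 to 5 rows; each row is the pose to reach, as a shift and turn from the pose commanded when the call began, along the tool's axes at that moment; what a row does not reach only later rows make up. A row lasts 1/12 s, in which the tool goes at most 41.7 mm and 7.16 degrees, less where a joint would pass 70% of its speed; a pose out of reach is approached as far as the arm can. A call with a gripper value outside its range is refused whole. The fingers move at their own pace and stop on an object; FORCE is the grip in N (left out, the last holds). Time passes only in rows, so rows that repeat a pose let the fingers close. It gives the time, the measured TCP pose, the force, the opening and the grip force at its end, in the units of the state.
- get_obs(): the state, without advancing time (a new reading comes with each control period).
- optics.read_camera(name): name is "side" or "top" or "wrist"; returns (picture, depth): 420x560x3 uint8, red, green, blue; 420x560 float32, m along the optical axis (not along the pixel's ray), 0 where there is no reading.
- optics.camera_info(name): a dict with "fovy" (degrees; the focal length in pixels is half the picture's height over the tangent of half this angle, whatever the lens; pixels are square), "cx", "cy" (the principal point, pixels), "R" (3x3) and "t" (3): a world point X has camera coordinates R X + t; the wrist camera has in their place "tool_from_camera" (4x4, takes a point from camera to tool coordinates, whose origin is the TCP and whose axes are the flange's). Camera axes: x right, y down, z forward; pixel columns grow to the right and rows downward; lengths in m; the calibration is good to about 2 mm. The wrist camera is an equidistant fisheye: a pixel r from the principal point sees the ray r / f radians off the axis. A picture is of the moment at which its call begins: read the wrist's pose just before it. camera_info takes no time and is no camera call.
- env.sign_off(): hands the job in; it is judged then, once.
Trained networks look in the newest picture that a camera, given by its name, has taken for a name from the list of things; names that differ only in an ending like _2 or _b are one class to them, and where a whole thing is asked for, a point or a joint stands for the part that bears it (a point fixed in the world has none). Each returns a list of dicts, best first, with "confidence" (0 to 1); they miss things now and then, are a little off and sometimes report something else, mostly with a low value. They report only what shows in the picture. A call takes as long as a camera call. They do not tell look-alikes from the thing itself.
- nets.look_for(query, camera): "point" ([x, y, z] in m, in world coordinates, good to about 4 mm: the middle of the surface that is visible of it).
- nets.place_of(query, camera): "point" ([x, y, z] in m, in world coordinates, good to about 4 mm: a listed point, or the origin of a listed thing).
The state is a dict: "time_s": time; "qpos": joint angles; "joint_velocities": joint speeds; "effort": joint torques, N m; "tool_pos": TCP position; "tool_rot": TCP orientation; "force": force on the tool from outside, world axes, zero at the start; "wrist_torque": the same for the moment, N m; "grip_width": finger opening in m; "grasp_force": force on a finger pad.
Only numpy, scipy, OpenCV 4.12 (cv2) and the standard library are available. Lean on these libraries where they do the work, as an engineer would, in place of code of your own. Each camera call takes 0.05 s, during which the arm holds its last target. There are 200 camera calls.

## Task

Somebody left a driver leaning in the open junction box: take it out and stand it upright in the tool pot, handle down, and let go of it. Then pick up the cover plate by its handle and hold it level about 1.5 cm above the box, clear of it, with its four holes lined up over the four threaded holes so that a colleague can put the screws in. Finish while still holding it there, and leave everything else on the bench where it is.

Things in the scene. Friction and masses are not known exactly. Their poses are not given: they have to be found in the camera images.
- box: Open grey junction box fixed to the bench, 120 (x) x 170 (y) x 75 mm high; origin at the centre of its underside, z up. Walls 5 mm thick, 73 mm high, inside floor 6 mm up. In each corner an aluminium boss 24 x 24 mm, top 75 mm up, with a vertical threaded hole. Mounting ears (11 mm high with bolts) stick out 17 mm on both y sides. A 30 mm high terminal block stands on the middle of the floor.
- box_thread0 (a point): Mouth of the 6 mm threaded hole at (+46, +71, 75) mm in the box frame.
- box_thread1 (a point): Mouth of the 6 mm threaded hole at (-46, +71, 75) mm in the box frame.
- box_thread2 (a point): Mouth of the 6 mm threaded hole at (-46, -71, 75) mm in the box frame.
- box_thread3 (a point): Mouth of the 6 mm threaded hole at (+46, -71, 75) mm in the box frame.
- cover: Loose aluminium cover plate, 120 (x) x 170 (y) x 4 mm, 0.17 to 0.33 kg, lying flat on the bench; origin at the centre of its underside, z up. Four 10 mm through holes at (+-46, +-71) mm; unchanged by a half turn, and either way round is right. A black bridge handle stands on its middle.
- cover_handle (a point): Centre of the cover's handle bar, 38 mm above the middle of the underside. The bar is 12 mm wide (cover's x), 12 mm high and 100 mm long (along the cover's y), open beneath for its middle 74 mm.
- cover_hole0 (a point): Lower mouth of the cover's hole at (+46, +71, 0) mm in the cover frame.
- cover_hole1 (a point): Lower mouth of the cover's hole at (-46, +71, 0) mm in the cover frame.
- cover_hole2 (a point): Lower mouth of the cover's hole at (-46, -71, 0) mm in the cover frame.
- cover_hole3 (a point): Lower mouth of the cover's hole at (+46, -71, 0) mm in the cover frame.
- driver: Loose driver, 155 mm long, 0.08 to 0.14 kg: black handle 24 mm thick, 56 mm long, rounded butt, then a steel shank 10 mm thick (12 mm at its last 3 mm). Origin at the butt, z along the axis to the shank's end. At the start its butt is on the box's floor between terminal block and two low cheeks, and the shank leans in the notch, rising to the box's +x, 38 degrees from upright.
- driver_grip (a point): Point on the driver's axis 115 mm from the butt, on the bare shank, a good place to grip; the balance point is about 54 mm from the butt. Lifted straight up without turning, the driver comes free of the box.
- pot: Round dark steel tool pot fixed to the bench: outside 48 mm across, 62 mm high, on a foot disc 80 mm across and 4 mm high; inside 38 mm across, inner floor 5 mm above the bench. Origin at the centre of its underside, z up. A driver let go in it stands or leans a little against the rim.
- pot_mouth (a point): Centre of the pot's mouth, 62 mm above its underside.
- tape: Bystander: loose roll of clear tape lying flat, 72 mm across, 19 mm high; origin at the centre of its underside.
- jar: Bystander: loose small jar, 48 mm across, 60 mm high; origin at the centre of its underside.
- flux: Bystander: loose small white bottle, 40 mm across, 90 mm high; origin at the centre of its underside.
- meter: Bystander: loose black multimeter lying flat, 75 x 150 x 30 mm (dial to 37 mm); origin at the centre of its underside.
- tray: Bystander: loose grey parts tray, 80 x 110 x 25 mm; origin at the centre of its underside.
- eraser: Bystander: loose cork block, 30 x 55 x 30 mm; origin at the centre of its underside.
- wrench: Bystander: loose wrench lying flat, 150 mm long, beyond the box.
- box_notch (a point): Bottom centre, 60 mm above the bench, of the 14 mm wide notch, open to the top, in the middle of the box's +x (far) wall; the driver's shank leans in it at the start.
Mind the look-alikes: they are no part of the job. Of the things like the cover, leave any that is purple or turquoise; of the rest the larger one is meant.

How it is judged (in metres and radians):
On the way:
1. the driver stands in the tool pot, handle down, let go (horizontal distance between driver and pot below 0.02 m and z of driver in the frame of pot below 0.02 m and angle between driver's own z axis and vertical below 0.45 rad and contact force between driver and the fingers below 0.05 N), for 0.2 s.
At the end, for the whole second after the job is handed in: Driver let go in the pot: butt within 20 mm of its axis and below 20 mm, within 0.45 rad of upright. Cover held by the fingers, at rest, touching neither box nor driver, tilt under 0.09 rad, 5 to 30 mm above the bosses, opposite holes within 4 mm of the threaded ones, either way round (all of step 1 and ((horizontal distance between cover_hole0 and box_thread0 below 0.004 m and horizontal distance between cover_hole2 and box_thread2 below 0.004 m) or (horizontal distance between cover_hole0 and box_thread2 below 0.004 m and horizontal distance between cover_hole2 and box_thread0 below 0.004 m)) and z of cover_hole0 in the frame of box_thread0 between 0.005 and 0.03 m and z of cover_hole1 in the frame of box_thread0 between 0.005 and 0.03 m and z of cover_hole2 in the frame of box_thread0 between 0.005 and 0.03 m and z of cover_hole3 in the frame of box_thread0 between 0.005 and 0.03 m and angle between cover's own z axis and vertical below 0.09 rad and linear speed of cover below 0.02 m/s and contact force between cover and the fingers above 0.5 N and contact force between cover and box below 0.05 N and contact force between cover and driver below 0.05 N); the arm keeps its last pose, push and grip.
It fails at once if a bystander is moved more than 30 mm (distance of any of tape, jar, flux, meter, tray, eraser, wrench from where it was at the start of the episode above 0.03 m).
It also fails if it takes over 64 s, if anything falls off the work surface, if the arm or the gripper's body presses on something with over 40 N, if the wrist force passes 120 N, or if a joint passes its speed limit or range.

## Working session

There is one attempt and no reset: what is moved stays moved. The work goes in short steps, Python scripts to look and compute and a shell command to move; the robot and the scene stay as the last step left them, time stands still between calls to the robot, and variables do not carry over. Pictures are saved under pics/ and viewed, at most 10 in all, crops included, and the job is handed in when it is done.

```bash
ls; mkdir -p pics; cat > h.py <<'E'
import numpy as np, cv2
from scipy.spatial.transform import Rotation as Ro
from cell import get_obs, optics, env, nets
def snap(c,fn=None):
    p,d=optics.read_camera(c)
    if fn: cv2.imwrite('pics/'+fn,p[:,:,::-1])
    return p,d
def cloud(c,d):
    i=optics.camera_info(c);f=210/np.tan(np.radians(i['fovy'])/2)
    v,u=np.mgrid[:420,:560]
    X=np.stack([(u-i['cx'])/f*d,(v-i['cy'])/f*d,d],-1)
    return (X-np.array(i['t']))@np.array(i['R'])
E
python3 - <<'E'
from h import *
o=get_obs();print(o)
for c in('top','side'):
    p,d=snap(c,c+'0.png');np.savez(c+'0.npz',p=p,d=d)
    for q in['box','cover','cover_handle','driver','driver_grip','pot','pot_mouth','box_notch','box_thread0','box_thread1','box_thread2','box_thread3']:
        print(c,q,[(np.round(r['point'],3).tolist(),round(r['confidence'],2)) for r in nets.place_of(q,c)][:4])
E
```

```text
pics
{'time_s': 0.0, 'qpos': array([72.99978492, 18.43939809, -4.01692815, 83.17794272,  1.29636   ,
       78.53894953, -3.25909702]), 'joint_velocities': array([ 0.03460366, -0.01803638,  0.1504441 ,  0.01169387, -0.08025147,
       -0.0396362 , -0.00113411]), 'effort': array([ 1.28412787e-03, -4.91285992e+01, -4.02976535e-01, -3.12528956e+01,
       -6.39348174e-02,  4.37695370e-02,  1.80267848e-04]), 'tool_pos': array([ 0.19857323, -0.61832904,  0.22143122]), 'tool_rot': array([-1.79889037e+02,  6.69984882e-03,  1.78125385e+01]), 'force': array([ 0.36726361, -0.2500015 , -0.41639068]), 'wrist_torque': array([ 0.01901283, -0.04002139, -0.02252469]), 'grasp_force': 0.0, 'grip_width': 0.08722491953900215}
top box [([0.588, -0.021, 0.0], 0.88)]
top cover [([0.32, 0.566, 0.002], 0.97), ([0.47, 0.318, -0.003], 0.65), ([0.282, 0.334, -0.001], 0.64), ([0.31, 0.148, -0.003], 0.59)]
top cover_handle [([0.473, 0.319, 0.039], 0.79), ([0.283, 0.337, 0.03], 0.79), ([0.32, 0.566, 0.04], 0.72), ([0.309, 0.147, 0.024], 0.61)]
top driver [([0.606, -0.02, 0.013], 0.58)]
top driver_grip [([0.67, -0.
[... 1242 characters left out ...]
]
side pot_mouth [([0.395, -0.114, 0.004], 0.71), ([0.499, -0.301, 0.063], 0.69)]
side box_notch [([0.652, -0.03, 0.057], 0.73)]
side box_thread0 [([0.651, 0.042, 0.075], 0.98), ([0.558, 0.059, 0.077], 0.82), ([0.629, -0.094, 0.071], 0.77), ([0.537, -0.08, 0.077], 0.71)]
side box_thread1 [([0.651, 0.042, 0.075], 0.98), ([0.558, 0.059, 0.077], 0.82), ([0.629, -0.094, 0.071], 0.77), ([0.537, -0.08, 0.077], 0.71)]
side box_thread2 [([0.651, 0.042, 0.075], 0.98), ([0.558, 0.059, 0.077], 0.82), ([0.629, -0.094, 0.071], 0.77), ([0.537, -0.08, 0.077], 0.71)]
side box_thread3 [([0.651, 0.042, 0.075], 0.98), ([0.558, 0.059, 0.077], 0.82), ([0.629, -0.094, 0.071], 0.77), ([0.537, -0.08, 0.077], 0.71)]
```

View pics/top0.png

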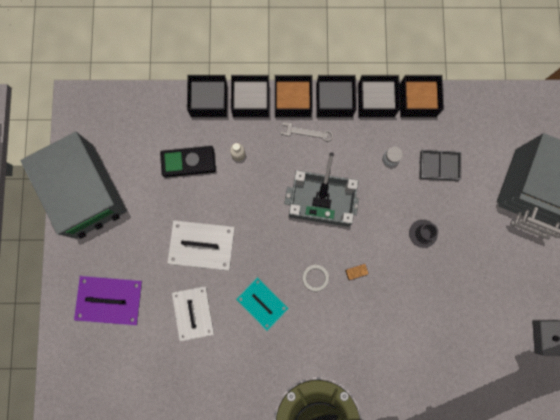

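View pics/side0.png

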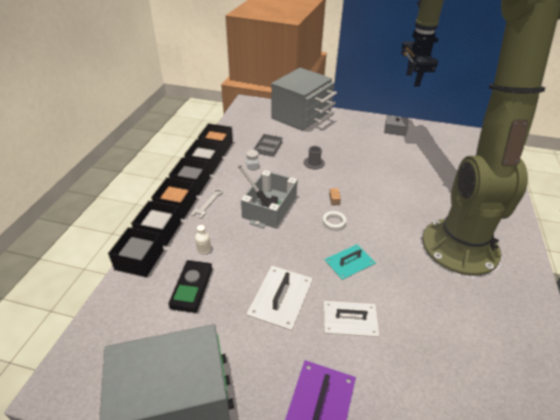

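```bash
python3 - <<'E'
from h import *
# box frame from threads
T=np.array([[.6495,.0425],[.5575,.0585],[.5355,-.082],[.628,-.0945]])
c=T.mean(0);x=(T[0]+T[3]-T[1]-T[2]);y=(T[0]+T[1]-T[2]-T[3])
print('box',c,np.degrees(np.arctan2(x[1],x[0])),np.degrees(np.arctan2(-y[0],y[1])))
D=np.load('top0.npz');X=cloud('top',D['d']);ok=D['d']>0
hsv=cv2.cvtColor(D['p'],cv2.COLOR_RGB2HSV)
for p in [(.32,.566),(.47,.317),(.284,.335),(.309,.146)]:
    near=ok&(np.hypot(X[...,0]-p[0],X[...,1]-p[1])<.11)
    for lo,hi in((.0025,.012),(.026,.05)):
        m=near&(X[...,2]>lo)&(X[...,2]<hi)
        if m.sum()<10: continue
        r=cv2.minAreaRect((X[m][:,:2]*1000).astype(np.float32))
        print(p,lo,m.sum(),np.round(r[0]),np.round(r[1]),round(r[2],1),'z',np.median(X[m][:,2]).round(4),'rgb',np.median(D['p'][m],0))
# driver points
m=ok&(np.hypot(X[...,0]-.66,X[...,1]+.03)<.09)&(X[...,2]>.082)
P=X[m];print('driver pts',len(P),P.mean(0));u=np.linalg.svd(P-P.mean(0))[2][0];print(u,np.degrees(np.arccos(abs(u[2]))),P[P[:,2].argmax()])
m=ok&(np.hypot(X[...,0]-.5,X[...,1]+.3)<.05)&(X[...,2]>.05);r=cv2.minEnclosingCircle((X[m][:,:2]*1000).astype(np.float32));print('pot',r,X[m][:,2].max())
E
```

```text
box [ 0.592625 -0.018875] -8.78116273438547 -8.909000011941602
(0.32, 0.566) 0.0025 2592 [319. 566.] [216. 217.] 79.6 z 0.0051 rgb [118.  54. 141.]
(0.32, 0.566) 0.026 176 [321. 563.] [99. 12.] 85.1 z 0.0435 rgb [40.  30.5 44. ]
(0.47, 0.317) 0.0025 2427 [470. 317.] [218. 216.] 85.4 z 0.0051 rgb [196. 189. 184.]
(0.47, 0.317) 0.026 167 [470. 314.] [98. 12.] 84.0 z 0.044 rgb [56. 53. 54.]
(0.284, 0.335) 0.0025 1989 [284. 335.] [216. 216.] 0.5 z 0.0046 rgb [154. 146. 143.]
(0.284, 0.335) 0.026 109 [285. 334.] [75. 10.] 11.2 z 0.0334 rgb [60. 58. 58.]
(0.309, 0.146) 0.0025 1837 [309. 145.] [217. 216.] 20.7 z 0.0044 rgb [137. 135. 133.]
(0.309, 0.146) 0.026 71 [310. 146.] [67.  7.] 43.8 z 0.0324 rgb [31. 57. 56.]
driver pts 82 [ 0.67557813 -0.03328721  0.11011428]
[-0.67861644 -0.01300781 -0.73437764] 42.745346214872946 [ 0.69109504 -0.03661084  0.13523334]
pot ((501.3365783691406, -299.7666931152344), 25.101348876953125) 0.06931645059493223
```

The pictures match the network's report. In the top view the covers are:
- large white, at px (200,245), which is the one meant
- purple, at (107,300)
- small white, at (192,313)
- turquoise, at (262,303)

The driver's shank runs from px (323,195) to (331,155). The pot is at (424,232).

```bash
cat >> h.py <<'E'
def down(yaw,tilt=0):   # tool down, tool x at yaw; tilt: hand leans toward tool +x
    return Ro.from_euler('z',yaw,degrees=True)*Ro.from_euler('y',tilt,degrees=True)*Ro.from_euler('x',180,degrees=True)
def go(grasp,R):        # delta to put the GRASP POINT there
    o=get_obs();R0=Ro.from_euler('xyz',o['tool_rot'],degrees=True)
    tcp=np.array(grasp)+R.apply([0,0,env.grip_depth])
    print('t',o['time_s'],'pos',o['tool_pos'].round(4),'rot',o['tool_rot'].round(1),'w',o['grip_width'].round(4),'gf',round(o['grasp_force'],1),'F',o['force'].round(1))
    print('t mm',(R0.inv().apply(tcp-o['tool_pos'])*1000).round(1),'w deg',(R0.inv()*R).as_rotvec(degrees=True).round(2))
A=Ro.from_euler('z',-8.85,degrees=True).apply([np.sin(np.radians(38)),0,np.cos(np.radians(38))])
GRIP=np.array([.6705,-.0328,.0985])
E
python3 - <<'E'
from h import *
print(env.grip_depth,A)
R=down(-8.85,38); print(R.apply([0,0,1]))
go(GRIP+.1*A,R)
E
```

```text
0.0187 [ 0.60833172 -0.09471839  0.78801075]
[-0.60833172  0.09471839 -0.78801075]Traceback (most recent call last):
  File "<stdin>", line 4, in <module>
  File "h.py", line 18, in go
    print('t',o['time_s'],'pos',o['tool_pos'].round(4),'rot',o['tool_rot'].round(1),'w',o['grip_width'].round(4),'gf',round(o['grasp_force'],1),'F',o['force'].round(1))
                                                                                        ^^^^^^^^^^^^^^^^^^^^^
AttributeError: 'float' object has no attribute 'round'
```

```bash
sed -i "s/o\['grip_width'\].round(4)/round(o['grip_width'],4)/" h.py
python3 -m creep '[{"tx":33,"ty":-20,"tz":-8,"gripper":1},{"tx":66,"ty":-40,"tz":-15,"gripper":1},{"tx":99,"ty":-60,"tz":-15,"gripper":1},{"tx":132,"ty":-80,"tz":-20,"gripper":1},{"tx":163,"ty":-98,"tz":-25,"gripper":1}]'
python3 -m creep '[{"tx":33,"ty":-20,"tz":-8,"gripper":1},{"tx":66,"ty":-40,"tz":-15,"gripper":1},{"tx":99,"ty":-60,"tz":-15,"gripper":1},{"tx":132,"ty":-80,"tz":-20,"gripper":1},{"tx":163,"ty":-98,"tz":-25,"gripper":1}]'
python3 -m creep '[{"tx":33,"ty":-20,"tz":0,"gripper":1},{"tx":66,"ty":-40,"tz":0,"gripper":1},{"tx":99,"ty":-60,"tz":0,"gripper":1},{"tx":132,"ty":-80,"gripper":1},{"tx":163,"ty":-98,"gripper":1}]'
python3 - <<'E'
from h import *
go(GRIP+.1*A,down(-8.85,38)); print(get_obs()['qpos'].round(1))
E
```

```text
t 1.3 pos [ 0.1988 -0.6189  0.2226] rot [180.    0.   17.8] w 0.0872 gf 0.0 F [0.4 0.6 0.1]
t mm [ 673.1 -391.3   60. ] w deg [  8.84 -37.3   25.66]
[73.  18.4 -4.  83.1  1.3 78.5 -3.3]validation failed for argument at $[0]...
validation failed for argument at $[0]...
validation failed for argument at $[0]...
```

```bash
python3 -m creep '[{"wx":0,"wy":0,"wz":0,"tx":163,"ty":-98,"tz":-25,"gripper":1},{"wx":0,"wy":0,"wz":0,"tx":163,"ty":-98,"tz":-25,"gripper":1},{"wx":0,"wy":0,"wz":0,"tx":163,"ty":-98,"tz":-25,"gripper":1},{"wx":0,"wy":0,"wz":0,"tx":163,"ty":-98,"tz":-25,"gripper":1},{"wx":0,"wy":0,"wz":0,"tx":163,"ty":-98,"tz":-25,"gripper":1}]' 20
```

```text
time_s: 1.72
tool_pos: [0.3281, -0.4717, 0.2486]
tool_rot: [180.0, -0.1, 18.1]
force: [1.0, -0.5, 0.2]
grip_width: 0.0869
grasp_force: 0.0
```

```bash
python3 -m creep --help 2>&1 | head -20
```

```text
invalid input: not JSON, or not a number
```

```bash
python3 -m creep '[{"wx":0,"wy":0,"wz":0,"tx":163,"ty":-98,"tz":-25,"gripper":1},{"wx":0,"wy":0,"wz":0,"tx":163,"ty":-98,"tz":-25,"gripper":1},{"wx":0,"wy":0,"wz":0,"tx":163,"ty":-98,"tz":-25,"gripper":1},{"wx":0,"wy":0,"wz":0,"tx":163,"ty":-98,"tz":-25,"gripper":1},{"wx":0,"wy":0,"wz":0,"tx":163,"ty":-98,"tz":-25,"gripper":1}]' 
python3 -m creep '[{"wx":0,"wy":0,"wz":0,"tx":163,"ty":-98,"tz":0,"gripper":1},{"wx":0,"wy":0,"wz":0,"tx":163,"ty":-98,"tz":0,"gripper":1},{"wx":0,"wy":0,"wz":0,"tx":163,"ty":-98,"tz":0,"gripper":1},{"wx":0,"wy":0,"wz":0,"tx":163,"ty":-98,"tz":0,"gripper":1},{"wx":0,"wy":0,"wz":0,"tx":163,"ty":-98,"tz":0,"gripper":1}]' 
python3 -m creep '[{"wx":0,"wy":0,"wz":26,"tx":0,"ty":0,"tz":0,"gripper":1},{"wx":0,"wy":0,"wz":26,"tx":0,"ty":0,"tz":0,"gripper":1},{"wx":0,"wy":0,"wz":26,"tx":0,"ty":0,"tz":0,"gripper":1},{"wx":0,"wy":0,"wz":26,"tx":0,"ty":0,"tz":0,"gripper":1},{"wx":0,"wy":0,"wz":26,"tx":0,"ty":0,"tz":0,"gripper":1}]' 
python3 - <<'E'
from h import *
go(GRIP+.1*A,down(-8.85,38)); print(get_obs()['qpos'].round(1))
E
```

```text
time_s: 2.13
tool_pos: [0.4527, -0.3278, 0.2737]
tool_rot: [180.0, -0.2, 18.1]
force: [0.7, 1.6, 0.7]
grip_width: 0.087
grasp_force: 0.0
time_s: 2.55
tool_pos: [0.5772, -0.1837, 0.2728]
tool_rot: [-179.9, -0.1, 18.1]
force: [-0.7, 1.0, -1.0]
grip_width: 0.0869
grasp_force: 0.0
time_s: 2.97
tool_pos: [0.5745, -0.1894, 0.2726]
tool_rot: [180.0, -0.0, -8.3]
force: [0.2, 1.1, 0.1]
grip_width: 0.0869
grasp_force: 0.0
t 2.9667 pos [ 0.5745 -0.1894  0.2726] rot [180.   -0.   -8.3] w 0.0869 gf 0.0 F [0.2 1.1 0.1]
t mm [ 122.5 -168.3  110. ] w deg [  0.2  -38.     0.53]
[ 35.1  13.2 -23.2  84.9   5.2  83.  -86.5]
```

```bash
python3 -m creep '[{"wx":0,"wy":-7,"wz":0,"tx":30,"ty":-28,"tz":0,"gripper":1},{"wx":0,"wy":-14,"wz":0,"tx":60,"ty":-56,"tz":0,"gripper":1},{"wx":0,"wy":-21,"wz":0,"tx":80,"ty":-84,"tz":0,"gripper":1},{"wx":0,"wy":-28,"wz":0,"tx":100,"ty":-112,"tz":10,"gripper":1},{"wx":0,"wy":-35,"wz":0,"tx":120,"ty":-140,"tz":20,"gripper":1}]'
python3 -m creep '[{"wx":0,"wy":-3,"wz":0,"tx":0,"ty":-28,"tz":0,"gripper":1},{"wx":0,"wy":-3,"wz":0,"tx":0,"ty":-28,"tz":0,"gripper":1},{"wx":0,"wy":-3,"wz":0,"tx":0,"ty":-28,"tz":0,"gripper":1},{"wx":0,"wy":-3,"wz":0,"tx":0,"ty":-28,"tz":0,"gripper":1}]'
python3 - <<'E'
from h import *
go(GRIP+.1*A,down(-8.85,38)); print(get_obs()['qpos'].round(1))
p,d=snap('wrist','w1.png')
for q in ('driver_grip','driver','box_notch'): print(q,[(np.round(r['point'],4),r['confidence']) for r in nets.place_of(q,'wrist')])
E
```

```text
time_s: 3.38
tool_pos: [0.6768, -0.1009, 0.2476]
tool_rot: [-178.8, 25.4, -8.2]
force: [0.2, -3.5, -2.1]
grip_width: 0.0868
grasp_force: 0.0
time_s: 3.72
tool_pos: [0.6755, -0.075, 0.2467]
tool_rot: [-179.0, 27.8, -8.5]
force: [-0.5, -0.3, 0.1]
grip_width: 0.0866
grasp_force: 0.0
t 3.7167 pos [ 0.6755 -0.075   0.2467] rot [-179.    27.8   -8.5] w 0.0866 gf 0.0 F [-0.5 -0.3  0.1]
t mm [ 73.6 -39.7  57. ] w deg [ -0.77 -10.23   0.36]
[  4.1  46.2   3.1  43.9  -4.5 117.6 -93.1]
driver_grip [(array([ 0.6673, -0.0326,  0.0969]), 0.94)]
driver [(array([ 0.5989, -0.0177,  0.0099]), 0.92), (array([ 0.4984, -0.3003,  0.0604]), 0.3)]
box_notch [(array([ 0.6477, -0.0312,  0.0578]), 0.59)]
```

View pics/w1.png

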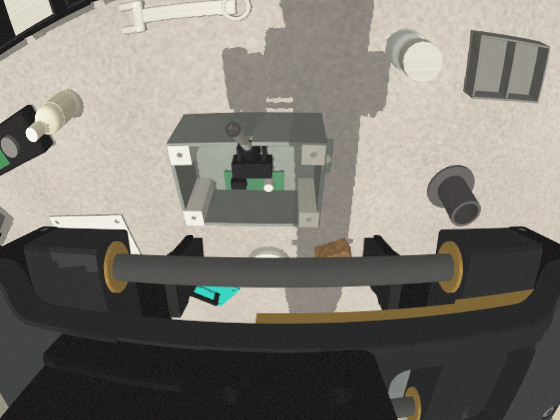

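Wrist view: the driver's shank end is at px (233,129), the box at (250,170) and the pot at (457,200). Joint 6 is at its limit, so I'll grip with about 27° of tilt.

```bash
sed -i '/^GRIP/d' h.py; echo 'GRIP=np.array([.669,-.0327,.0975])+.002*A' >> h.py; python3 - <<'E'
from h import *
R=down(-8.85,27)
go(GRIP-R.apply([0,0,.08]),R)
go(GRIP,R)
E
```

```text
t 3.9167 pos [ 0.6752 -0.0765  0.2482] rot [-179.    27.7   -8.7] w 0.0869 gf 0.0 F [-0.3 -0.  -0.5]
t mm [ 58.3 -40.9  76.9] w deg [-0.94  0.66  0.13]
t 3.9167 pos [ 0.6752 -0.0765  0.2482] rot [-179.    27.7   -8.7] w 0.0869 gf 0.0 F [-0.3 -0.  -0.5]
t mm [ 59.2 -39.6 156.9] w deg [-0.94  0.66  0.13]
```

```bash
python3 -m creep '[{"wx":-1,"wy":0,"wz":0,"tx":30,"ty":-20,"tz":10,"gripper":1},{"wx":-1,"wy":0,"wz":0,"tx":58,"ty":-41,"tz":20,"gripper":1},{"wx":-1,"wy":1,"wz":0,"tx":58,"ty":-41,"tz":50,"gripper":1},{"wx":-1,"wy":1,"wz":0,"tx":58,"ty":-41,"tz":77,"gripper":1},{"wx":-1,"wy":1,"wz":0,"tx":58,"ty":-41,"tz":77,"gripper":1}]'
python3 - <<'E'
from h import *
R=down(-8.85,27)
go(GRIP-R.apply([0,0,.08]),R)
go(GRIP,R)
print(get_obs()['qpos'].round(1))
E
```

```text
time_s: 4.33
tool_pos: [0.6922, -0.0354, 0.1449]
tool_rot: [179.9, 27.6, -8.7]
force: [-1.3, -0.7, -2.2]
grip_width: 0.087
grasp_force: 0.0
t 4.3333 pos [ 0.6922 -0.0354  0.1449] rot [179.9  27.6  -8.7] w 0.087 gf 0.0 F [-1.3 -0.7 -2.2]
t mm [  1.    1.  -10.5] w deg [0.17 0.64 0.17]
t 4.3333 pos [ 0.6922 -0.0354  0.1449] rot [179.9  27.6  -8.7] w 0.087 gf 0.0 F [-1.3 -0.7 -2.2]
t mm [ 1.9  0.7 69.5] w deg [0.17 0.64 0.17]
[  0.9  49.6   2.9  49.5  -4.8 108.4 -95.7]
```

```bash
python3 - <<'E'
from h import *
R=down(-8.85,34)
go(GRIP-R.apply([0,0,.05]),R)
go(GRIP,R)
E
```

```text
t 4.3333 pos [ 0.6922 -0.0354  0.1449] rot [179.9  27.6  -8.7] w 0.087 gf 0.0 F [-1.3 -0.7 -2.2]
t mm [ 5.1  0.9 19.7] w deg [ 0.18 -6.36  0.16]
t 4.3333 pos [ 0.6922 -0.0354  0.1449] rot [179.9  27.6  -8.7] w 0.087 gf 0.0 F [-1.3 -0.7 -2.2]
t mm [-0.4  0.7 69.4] w deg [ 0.18 -6.36  0.16]
```

```bash
python3 -m creep '[{"wx":0,"wy":-3,"wz":0,"tx":3,"ty":1,"tz":10,"gripper":1},{"wx":0,"wy":-6,"wz":0,"tx":5,"ty":1,"tz":20,"gripper":1},{"wx":0,"wy":-6,"wz":0,"tx":3,"ty":1,"tz":40,"gripper":1},{"wx":0,"wy":-6,"wz":0,"tx":0,"ty":1,"tz":60,"gripper":1},{"wx":0,"wy":-6,"wz":0,"tx":0,"ty":1,"tz":69,"gripper":1}]'
python3 -m creep '[{"wx":0,"wy":0,"wz":0,"tx":0,"ty":0,"tz":0,"gripper":1},{"wx":0,"wy":0,"wz":0,"tx":0,"ty":0,"tz":0,"gripper":1}]'
python3 - <<'E'
from h import *
R=down(-8.85,34)
go(GRIP,R)
snap('wrist','w2.png')
for q in ('driver_grip','driver'): print(q,[(np.round(r['point'],4),r['confidence']) for r in nets.place_of(q,'wrist')])
snap('side')
for q in ('driver_grip','driver'): print(q,[(np.round(r['point'],4),r['confidence']) for r in nets.place_of(q,'side')])
E
```

```text
time_s: 4.75
tool_pos: [0.6663, -0.033, 0.0914]
tool_rot: [180.0, 32.7, -8.7]
force: [-0.7, 0.5, -1.2]
grip_width: 0.087
grasp_force: 0.0
time_s: 4.92
tool_pos: [0.6676, -0.0328, 0.0934]
tool_rot: [180.0, 32.6, -8.7]
force: [-0.3, 0.3, -0.2]
grip_width: 0.087
grasp_force: 0.0
t 4.9167 pos [ 0.6676 -0.0328  0.0934] rot [180.   32.6  -8.7] w 0.087 gf 0.0 F [-0.3  0.3 -0.2]
t mm [-1.3 -0.4 12.6] w deg [ 0.09 -1.43  0.14]
driver_grip [(array([ 0.6666, -0.0327,  0.098 ]), 0.92)]
driver [(array([ 0.5992, -0.0197,  0.0101]), 0.81)]
driver_grip [(array([ 0.4314,  0.3968, -0.0007]), 0.65), (array([ 0.6699, -0.0327,  0.0971]), 0.48)]
driver [(array([0.6994, 0.3573, 0.0015]), 0.7), (array([ 0.6032, -0.0211,  0.0076]), 0.48)]
```

View pics/w2.png

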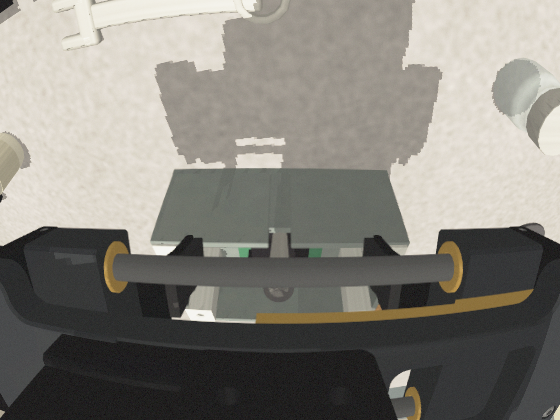

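Wrist view: the shank (px 280,240) is centred between the open fingers at (185,270) and (378,270). I'll go the last 12 mm and close.

```bash
python3 -m creep '[{"wx":0,"wy":0,"wz":0,"tx":-1,"ty":0,"tz":12,"gripper":1},{"wx":0,"wy":0,"wz":0,"tx":-1,"ty":0,"tz":12,"gripper":1},{"wx":0,"wy":0,"wz":0,"tx":-1,"ty":0,"tz":12,"gripper":-1},{"wx":0,"wy":0,"wz":0,"tx":-1,"ty":0,"tz":12,"gripper":-1},{"wx":0,"wy":0,"wz":0,"tx":-1,"ty":0,"tz":12,"gripper":-1}]' 20
python3 -m creep '[{"wx":0,"wy":0,"wz":0,"tx":0,"ty":0,"tz":0,"gripper":-1},{"wx":0,"wy":0,"wz":0,"tx":0,"ty":0,"tz":0,"gripper":-1},{"wx":0,"wy":0,"wz":0,"tx":0,"ty":0,"tz":0,"gripper":-1},{"wx":0,"wy":0,"wz":0,"tx":0,"ty":0,"tz":0,"gripper":-1},{"wx":0,"wy":0,"wz":0,"tx":0,"ty":0,"tz":0,"gripper":-1}]' 20
python3 - <<'E'
from h import *
R=down(-8.85,34)
go(GRIP,R)
o=get_obs();R0=Ro.from_euler('xyz',o['tool_rot'],degrees=True);print('up in tool',R0.inv().apply([0,0,100]).round(1),o['qpos'].round(1))
E
```

```text
time_s: 5.63
tool_pos: [0.6597, -0.0307, 0.0815]
tool_rot: [180.0, 32.7, -8.6]
force: [-0.2, 0.4, 0.2]
grip_width: 0.0739
grasp_force: 0.0
time_s: 6.05
tool_pos: [0.6593, -0.0307, 0.0811]
tool_rot: [180.0, 32.8, -8.6]
force: [0.6, -0.3, -0.5]
grip_width: 0.0415
grasp_force: 0.0
t 6.05 pos [ 0.6593 -0.0307  0.0811] rot [180.   32.8  -8.6] w 0.0415 gf 0.0 F [ 0.6 -0.3 -0.5]
t mm [-0.8  0.5 -2.5] w deg [ 0.16 -1.23  0.17]
up in tool [-54.1   0.1 -84.1] [  1.   51.7   2.6  55.2  -5.1 105.8 -95.4]
```

```bash
python3 -m creep '[{"wx":0,"wy":0,"wz":0,"tx":0,"ty":0,"tz":0,"gripper":-1},{"wx":0,"wy":0,"wz":0,"tx":0,"ty":0,"tz":0,"gripper":-1},{"wx":0,"wy":0,"wz":0,"tx":0,"ty":0,"tz":0,"gripper":-1},{"wx":0,"wy":0,"wz":0,"tx":0,"ty":0,"tz":0,"gripper":-1},{"wx":0,"wy":0,"wz":0,"tx":0,"ty":0,"tz":0,"gripper":-1}]' 30
python3 -m creep '[{"wx":0,"wy":0,"wz":0,"tx":0,"ty":0,"tz":0,"gripper":-1},{"wx":0,"wy":0,"wz":0,"tx":0,"ty":0,"tz":0,"gripper":-1},{"wx":0,"wy":0,"wz":0,"tx":0,"ty":0,"tz":0,"gripper":-1}]' 30
python3 -m creep '[{"wx":0,"wy":0,"wz":0,"tx":-8,"ty":0,"tz":-13,"gripper":-1},{"wx":0,"wy":0,"wz":0,"tx":-16,"ty":0,"tz":-25,"gripper":-1},{"wx":0,"wy":0,"wz":0,"tx":-27,"ty":0,"tz":-42,"gripper":-1},{"wx":0,"wy":0,"wz":0,"tx":-41,"ty":0,"tz":-63,"gripper":-1},{"wx":0,"wy":0,"wz":0,"tx":-54,"ty":0,"tz":-84,"gripper":-1}]' 30
```

```text
time_s: 6.47
tool_pos: [0.6593, -0.0304, 0.0811]
tool_rot: [180.0, 32.8, -8.6]
force: [0.4, 0.8, -0.2]
grip_width: 0.0094
grasp_force: 30.0
time_s: 6.72
tool_pos: [0.6593, -0.0303, 0.0811]
tool_rot: [180.0, 32.8, -8.6]
force: [0.5, 1.2, -0.4]
grip_width: 0.009
grasp_force: 30.0
time_s: 7.13
tool_pos: [0.659, -0.0311, 0.1839]
tool_rot: [179.9, 32.8, -8.7]
force: [0.5, 0.1, -0.2]
grip_width: 0.009
grasp_force: 30.0
```

```bash
python3 -m creep '[{"wx":0,"wy":0,"wz":0,"tx":-14,"ty":0,"tz":-21,"gripper":-1},{"wx":0,"wy":6,"wz":0,"tx":-32,"ty":20,"tz":-42,"gripper":-1},{"wx":0,"wy":12,"wz":0,"tx":-50,"ty":40,"tz":-42,"gripper":-1},{"wx":0,"wy":18,"wz":0,"tx":-70,"ty":70,"tz":-40,"gripper":-1},{"wx":0,"wy":24,"wz":0,"tx":-90,"ty":100,"tz":-40,"gripper":-1}]' 30
python3 - <<'E'
from h import *
go([.5,-.3,.24],down(-8.7,-5.2))
E
```

```text
time_s: 7.55
tool_pos: [0.5905, -0.1221, 0.266]
tool_rot: [179.9, 8.4, -8.5]
force: [0.8, -0.4, -0.1]
grip_width: 0.0094
grasp_force: 30.0
t 7.55 pos [ 0.5905 -0.1221  0.266 ] rot [179.9   8.4  -8.5] w 0.0094 gf 30.0 F [ 0.8 -0.4 -0.1]
t mm [-54.2 189.3  53.4] w deg [ 0.09 13.57  0.17]
```

```bash
python3 -m creep '[{"wx":0,"wy":6,"wz":0,"tx":-12,"ty":40,"tz":5,"gripper":-1},{"wx":0,"wy":13,"wz":0,"tx":-24,"ty":80,"tz":10,"gripper":-1},{"wx":0,"wy":13,"wz":0,"tx":-36,"ty":115,"tz":20,"gripper":-1},{"wx":0,"wy":13,"wz":0,"tx":-45,"ty":155,"tz":30,"gripper":-1},{"wx":0,"wy":13,"wz":0,"tx":-54,"ty":189,"tz":35,"gripper":-1}]' 30
python3 -m creep '[{"wx":0,"wy":0,"wz":0,"tx":0,"ty":0,"tz":0,"gripper":-1},{"wx":0,"wy":0,"wz":0,"tx":0,"ty":0,"tz":0,"gripper":-1},{"wx":0,"wy":0,"wz":0,"tx":0,"ty":0,"tz":0,"gripper":-1}]' 30
python3 - <<'E'
from h import *
go([.5,-.3,.24],down(-8.7,-5.2))
for c in('side','top'):
    p,d=snap(c);X=cloud(c,d)
    for q in ('driver_grip','driver','pot','pot_mouth'): print(c,q,[(np.round(r['point'],4),r['confidence']) for r in nets.place_of(q,c)][:2])
    m=(d>0)&(np.hypot(X[...,0]-.5,X[...,1]+.3)<.05)&(X[...,2]>.075)&(X[...,2]<.19)
    for a in np.arange(.075,.19,.02):
        k=m&(X[...,2]>a)&(X[...,2]<a+.02)
        if k.sum(): print(a.round(3),k.sum(),np.median(X[k],0).round(4))
    if c=='side':
        v,u=np.nonzero(m);cv2.imwrite('pics/s3.png',cv2.resize(p[80:200,240:400,::-1],None,fx=4,fy=4))
E
```

```text
time_s: 7.97
tool_pos: [0.5012, -0.3016, 0.2392]
tool_rot: [179.9, -4.3, -8.7]
force: [0.7, -0.6, -0.5]
grip_width: 0.0091
grasp_force: 30.0
time_s: 8.22
tool_pos: [0.5046, -0.2993, 0.2388]
tool_rot: [180.0, -4.3, -8.6]
force: [1.5, 0.4, -1.4]
grip_width: 0.0091
grasp_force: 30.0
t 8.2167 pos [ 0.5046 -0.2993  0.2388] rot [180.   -4.3  -8.6] w 0.0091 gf 30.0 F [ 1.5  0.4 -1.4]
t mm [-4.1  1.4 17.1] w deg [0.01 0.9  0.06]
side driver_grip []
side driver [(array([0.3815, 0.0043, 0.0004]), 0.54), (array([ 0.5039, -0.2998,  0.1443]), 0.4)]
side pot [(array([ 0.4988, -0.3015,  0.0023]), 0.69), (array([ 0.626 , -0.0947,  0.0706]), 0.24)]
side pot_mouth [(array([ 0.4961, -0.299 ,  0.062 ]), 0.93), (array([ 0.5072,  0.238 , -0.0015]), 0.64)]
0.135 7 [ 0.4974 -0.2896  0.1531]
0.155 35 [ 0.5005 -0.2897  0.1662]
0.175 29 [ 0.4996 -0.2918  0.1836]
top driver_grip []
top driver [(array([ 0.5244,  0.3781, -0.0018]), 0.5), (array([ 0.5885, -0.0199,  0.004 ]), 0.44)]
top pot [(array([ 0.4992, -0.2997, -0.0033]), 0.68), (array([ 0.4701,  0.3206, -0.0031]), 0.3)]
top pot_mouth [(array([ 0.5014, -0.2979,  0.0599]), 0.71)]
0.155 3 [ 0.4997 -0.2871  0.1677]
0.175 1 [ 0.4987 -0.2871  0.1809]
```

View pics/s3.png

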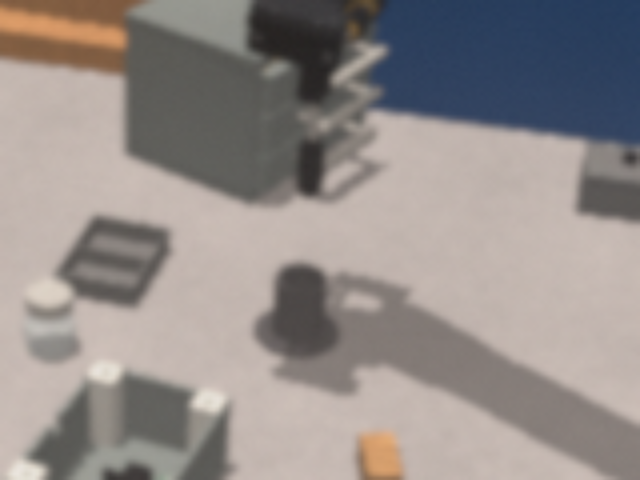

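The driver hangs straight (handle at px 310,165 of the crop), with the butt at about z 0.144 and the pot below it at (302,300). Lowering it.

```bash
python3 -m creep '[{"wx":0,"wy":0,"wz":0,"tx":-3,"ty":0,"tz":20,"gripper":-1},{"wx":0,"wy":0,"wz":0,"tx":-5,"ty":0,"tz":40,"gripper":-1},{"wx":0,"wy":0,"wz":0,"tx":-7,"ty":0,"tz":65,"gripper":-1},{"wx":0,"wy":0,"wz":0,"tx":-7,"ty":0,"tz":65,"gripper":-1},{"wx":0,"wy":0,"wz":0,"tx":-7,"ty":0,"tz":65,"gripper":-1}]' 30
python3 -m creep '[{"wx":0,"wy":0,"wz":0,"tx":-1,"ty":0,"tz":15,"gripper":-1},{"wx":0,"wy":0,"wz":0,"tx":-2,"ty":0,"tz":30,"gripper":-1},{"wx":0,"wy":0,"wz":0,"tx":-3,"ty":0,"tz":45,"gripper":-1},{"wx":0,"wy":0,"wz":0,"tx":-4,"ty":0,"tz":55,"gripper":-1},{"wx":0,"wy":0,"wz":0,"tx":-4,"ty":0,"tz":55,"gripper":-1}]' 30
python3 - <<'E'
from h import *
go([.501,-.3,.12],down(-8.7,-4.3))
E
```

```text
time_s: 9.13
tool_pos: [0.5016, -0.2986, 0.1707]
tool_rot: [-180.0, -4.1, -8.6]
force: [0.4, 0.6, -0.5]
grip_width: 0.0091
grasp_force: 30.0
time_s: 9.55
tool_pos: [0.502, -0.2989, 0.1158]
tool_rot: [180.0, -4.1, -8.6]
force: [-0.5, 0.0, -2.3]
grip_width: 0.0095
grasp_force: 30.0
t 9.55 pos [ 0.502  -0.2989  0.1158] rot [180.   -4.1  -8.6] w 0.0095 gf 30.0 F [-0.5  0.  -2.3]
t mm [-0.4  1.3 14.5] w deg [-0.    0.18  0.09]
```

```bash
python3 -m creep '[{"wx":0,"wy":0,"wz":0,"tx":0,"ty":1,"tz":4,"gripper":-1},{"wx":0,"wy":0,"wz":0,"tx":-1,"ty":1,"tz":8,"gripper":-1},{"wx":0,"wy":0,"wz":0,"tx":-1,"ty":1,"tz":11,"gripper":-1},{"wx":0,"wy":0,"wz":0,"tx":-1,"ty":1,"tz":13,"gripper":-1},{"wx":0,"wy":0,"wz":0,"tx":-1,"ty":1,"tz":13,"gripper":-1}]' 30
python3 -m creep '[{"wx":0,"wy":0,"wz":0,"tx":0,"ty":0,"tz":0,"gripper":0},{"wx":0,"wy":0,"wz":0,"tx":0,"ty":0,"tz":0,"gripper":0},{"wx":0,"wy":0,"wz":0,"tx":0,"ty":0,"tz":0,"gripper":0},{"wx":0,"wy":0,"wz":0,"tx":0,"ty":0,"tz":0,"gripper":0},{"wx":0,"wy":0,"wz":0,"tx":0,"ty":0,"tz":0,"gripper":0}]' 30
python3 -m creep '[{"wx":0,"wy":0,"wz":0,"tx":0,"ty":0,"tz":0,"gripper":0.5},{"wx":0,"wy":0,"wz":0,"tx":0,"ty":0,"tz":0,"gripper":0.5},{"wx":0,"wy":0,"wz":0,"tx":0,"ty":0,"tz":0,"gripper":0.5},{"wx":0,"wy":0,"wz":0,"tx":0,"ty":0,"tz":0,"gripper":0.5},{"wx":0,"wy":0,"wz":0,"tx":0,"ty":0,"tz":0,"gripper":0.5}]' 30
python3 -m creep '[{"wx":0,"wy":0,"wz":0,"tx":0,"ty":0,"tz":-30,"gripper":0.7},{"wx":0,"wy":0,"wz":0,"tx":0,"ty":0,"tz":-60,"gripper":0.7},{"wx":0,"wy":0,"wz":0,"tx":0,"ty":0,"tz":-95,"gripper":0.7},{"wx":0,"wy":0,"wz":0,"tx":0,"ty":0,"tz":-130,"gripper":0.7},{"wx":0,"wy":4,"wz":0,"tx":0,"ty":0,"tz":-160,"gripper":0.7}]' 30
python3 - <<'E'
from h import *
p,d=snap('side','s4f.png')
for q in ('driver_grip','driver'): print(q,[(np.round(r['point'],4),r['confidence']) for r in nets.place_of(q,'side')][:3])
cv2.imwrite('pics/s4.png',cv2.resize(p[80:200,240:400,::-1],None,fx=4,fy=4))
go([.470,.315,.3],down(84))
E
```

```text
time_s: 9.97
tool_pos: [0.5023, -0.3001, 0.1035]
tool_rot: [180.0, -4.2, -8.6]
force: [0.5, 0.5, -0.5]
grip_width: 0.0087
grasp_force: 30.0
time_s: 10.38
tool_pos: [0.5025, -0.3003, 0.1039]
tool_rot: [180.0, -4.3, -8.6]
force: [-0.1, 1.0, -0.2]
grip_width: 0.0343
grasp_force: 0.0
time_s: 10.8
tool_pos: [0.5023, -0.3002, 0.1036]
tool_rot: [180.0, -4.2, -8.6]
force: [-0.8, 0.5, -0.1]
grip_width: 0.0631
grasp_force: 0.0
time_s: 11.22
tool_pos: [0.4931, -0.2978, 0.2653]
tool_rot: [179.9, -8.4, -8.4]
force: [0.8, 0.0, -0.3]
grip_width: 0.0738
grasp_force: 0.0
driver_grip [(array([ 0.5259, -0.3097,  0.1137]), 0.51)]
driver [(array([0.3789, 0.0031, 0.0036]), 0.47)]
t 11.3667 pos [ 0.491  -0.2997  0.267 ] rot [179.8  -8.6  -8.7] w 0.0739 gf 0.0 F [-0.1 -0.3 -0.6]
t mm [-110.1 -604.4  -32.7] w deg [  7.07  -6.52 -92.5 ]
```

View pics/s4.png

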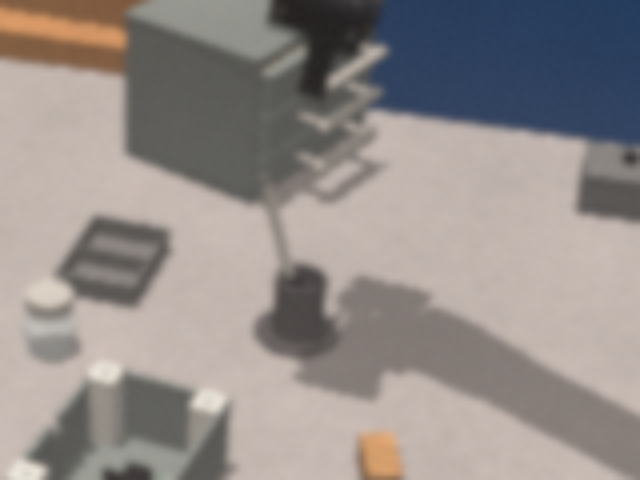

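The driver stands in the pot leaning slightly (px 265,180 to 290,270). Now the cover.

```bash
python3 -m creep '[{"wx":0,"wy":-4,"wz":0,"tx":-5,"ty":-35,"tz":-20,"gripper":0.7},{"wx":0,"wy":-8.6,"wz":0,"tx":-10,"ty":-75,"tz":-25,"gripper":0.7},{"wx":0,"wy":-8.6,"wz":0,"tx":-16,"ty":-115,"tz":-25,"gripper":0.7},{"wx":0,"wy":-8.6,"wz":0,"tx":-21,"ty":-150,"tz":-25,"gripper":0.7},{"wx":0,"wy":-8.6,"wz":0,"tx":-25,"ty":-180,"tz":-25,"gripper":0.7}]'
python3 -m creep '[{"wx":0,"wy":0,"wz":-7,"tx":-5,"ty":-35,"tz":0,"gripper":0.7},{"wx":0,"wy":0,"wz":-14,"tx":-10,"ty":-75,"tz":0,"gripper":0.7},{"wx":0,"wy":0,"wz":-21,"tx":-16,"ty":-115,"tz":0,"gripper":0.7},{"wx":0,"wy":0,"wz":-28,"tx":-21,"ty":-150,"tz":0,"gripper":0.7},{"wx":0,"wy":0,"wz":-35,"tx":-25,"ty":-180,"tz":0,"gripper":0.7}]'
python3 - <<'E'
from h import *
go([.470,.315,.24],down(84))
E
```

```text
time_s: 11.78
tool_pos: [0.4893, -0.1127, 0.2825]
tool_rot: [180.0, 0.6, -8.5]
force: [0.7, -0.5, -0.1]
grip_width: 0.0741
grasp_force: 0.0
time_s: 12.2
tool_pos: [0.4908, 0.0688, 0.2828]
tool_rot: [-179.7, 0.5, 26.9]
force: [0.7, 0.2, -0.4]
grip_width: 0.0741
grasp_force: 0.0
t 12.2 pos [0.4908 0.0688 0.2828] rot [-179.7    0.5   26.9] w 0.0741 gf 0.0 F [ 0.7  0.2 -0.4]
t mm [  93.3 -228.7   61.9] w deg [ -0.47   0.28 -57.12]
```

```bash
python3 -m creep '[{"wx":0,"wy":0,"wz":-7,"tx":15,"ty":-37,"tz":0,"gripper":0.7},{"wx":0,"wy":0,"wz":-14,"tx":30,"ty":-74,"tz":0,"gripper":0.7},{"wx":0,"wy":0,"wz":-21,"tx":45,"ty":-111,"tz":0,"gripper":0.7},{"wx":0,"wy":0,"wz":-28,"tx":60,"ty":-148,"tz":10,"gripper":0.7},{"wx":0,"wy":0,"wz":-35,"tx":75,"ty":-183,"tz":20,"gripper":0.7}]'
python3 -m creep '[{"wx":0,"wy":0,"wz":-7,"tx":-10,"ty":-30,"tz":0,"gripper":0.7},{"wx":0,"wy":0,"wz":-14,"tx":-17,"ty":-46,"tz":0,"gripper":0.7},{"wx":0,"wy":0,"wz":-21,"tx":-17,"ty":-46,"tz":0,"gripper":0.7},{"wx":0,"wy":0,"wz":-22,"tx":-17,"ty":-46,"tz":0,"gripper":0.7},{"wx":0,"wy":0,"wz":-22,"tx":-17,"ty":-46,"tz":0,"gripper":0.7}]'
python3 -m creep '[{"wx":0,"wy":0,"wz":0,"tx":0,"ty":0,"tz":0,"gripper":0.7},{"wx":0,"wy":0,"wz":0,"tx":0,"ty":0,"tz":0,"gripper":0.7}]'
python3 - <<'E'
from h import *
go([.470,.315,.24],down(84))
p,d=snap('wrist','w5.png')
for q in ('cover','cover_handle','cover_hole0'): print(q,[(np.round(r['point'],4),r['confidence']) for r in nets.place_of(q,'wrist')])
E
```

```text
time_s: 12.62
tool_pos: [0.4767, 0.2652, 0.2633]
tool_rot: [-179.6, 0.2, 61.8]
force: [1.2, 0.5, 0.3]
grip_width: 0.0742
grasp_force: 0.0
time_s: 13.03
tool_pos: [0.4289, 0.2696, 0.2637]
tool_rot: [-179.6, 0.1, 83.3]
force: [0.2, -0.3, 0.3]
grip_width: 0.074
grasp_force: 0.0
time_s: 13.2
tool_pos: [0.4295, 0.2694, 0.2644]
tool_rot: [-179.6, 0.0, 83.2]
force: [-0.3, -0.1, -0.6]
grip_width: 0.0742
grasp_force: 0.0
t 13.2 pos [0.4295 0.2694 0.2644] rot [-179.6    0.    83.2] w 0.0742 gf 0.0 F [-0.3 -0.1 -0.6]
t mm [50.1 35.1 42.8] w deg [-0.41  0.04 -0.8 ]
cover [(array([ 0.2845,  0.332 , -0.0006]), 0.92)]
cover_handle [(array([0.3098, 0.15  , 0.0245]), 0.96), (array([0.2874, 0.3311, 0.0312]), 0.88), (array([0.4727, 0.3143, 0.035 ]), 0.8)]
cover_hole0 [(array([ 0.3644,  0.493 , -0.0008]), 0.92), (array([ 0.2965,  0.0905, -0.0025]), 0.88), (array([0.5079, 0.2354, 0.0014]), 0.86), (array([0.4291, 0.3878, 0.0045]), 0.85), (array([0.5209, 0.3811, 0.0019]), 0.83), (array([ 0.2669,  0.4967, -0.0031]), 0.78), (array([ 3.209e-01,  2.032e-01, -3.000e-04]), 0.76), (array([0.418 , 0.2479, 0.0029]), 0.75), (array([0.2228, 0.3635, 0.002 ]), 0.71), (array([0.3659, 0.1588, 0.0014]), 0.61), (array([0.3424, 0.3081, 0.0008]), 0.59), (array([ 0.3349,  0.3813, -0.0022]), 0.59), (array([ 0.2401,  0.2907, -0.0012]), 0.56)]
```

View pics/w5.png

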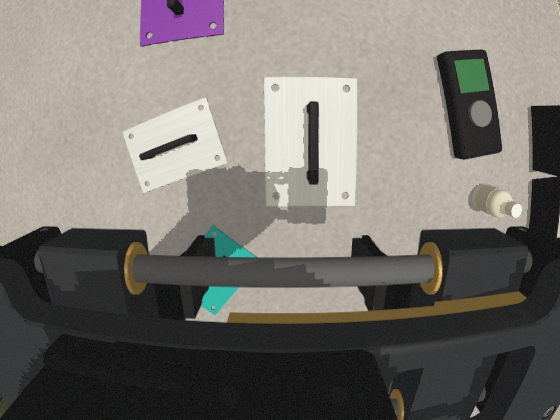

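Wrist view: the large white cover is at px (310,140) with its handle at (313,143). The small white, purple and turquoise ones are to its left. The four holes give centre (0.470, 0.3145) and yaw about -5.5°.

```bash
python3 -m creep '[{"wx":-0.4,"wy":0,"wz":-1.3,"tx":25,"ty":18,"tz":15,"gripper":0.7},{"wx":-0.4,"wy":0,"wz":-1.3,"tx":50,"ty":35,"tz":30,"gripper":0.7},{"wx":-0.4,"wy":0,"wz":-1.3,"tx":50,"ty":35,"tz":70,"gripper":0.7},{"wx":-0.4,"wy":0,"wz":-1.3,"tx":50,"ty":35,"tz":110,"gripper":0.7},{"wx":-0.4,"wy":0,"wz":-1.3,"tx":50,"ty":35,"tz":150,"gripper":0.7}]'
python3 -m creep '[{"wx":0,"wy":0,"wz":0,"tx":0,"ty":0,"tz":0,"gripper":0.7},{"wx":0,"wy":0,"wz":0,"tx":0,"ty":0,"tz":0,"gripper":0.7},{"wx":0,"wy":0,"wz":0,"tx":0,"ty":0,"tz":0,"gripper":0.7}]'
python3 - <<'E'
from h import *
go([.470,.3145,.038],down(84.5))
p,d=snap('wrist')
for q in ('cover_handle','cover_hole0'): print(q,[(np.round(r['point'],4),round(r['confidence'],2)) for r in nets.place_of(q,'wrist')])
E
```

```text
time_s: 13.82
tool_pos: [0.4691, 0.3161, 0.1132]
tool_rot: [179.9, -0.0, 84.7]
force: [0.2, -0.2, -0.5]
grip_width: 0.0742
grasp_force: 0.0
time_s: 14.07
tool_pos: [0.4699, 0.3166, 0.1168]
tool_rot: [179.8, -0.1, 84.7]
force: [-0.9, 0.6, 0.9]
grip_width: 0.0737
grasp_force: 0.0
t 14.0667 pos [0.4699 0.3166 0.1168] rot [ 1.798e+02 -1.000e-01  8.470e+01] w 0.0737 gf 0.0 F [-0.9  0.6  0.9]
t mm [-2.2  0.  97.5] w deg [ 0.16 -0.1   0.16]
cover_handle [(array([0.2859, 0.3326, 0.0314]), 0.78), (array([0.4714, 0.3163, 0.0369]), 0.6)]
cover_hole0 [(array([ 0.3339,  0.3818, -0.0004]), 0.98), (array([ 0.3606,  0.4934, -0.0017]), 0.89), (array([ 4.313e-01,  3.892e-01, -4.000e-04]), 0.79), (array([ 0.3437,  0.3094, -0.0023]), 0.72), (array([ 0.5059,  0.2367, -0.0006]), 0.67), (array([0.5215, 0.3801, 0.002 ]), 0.66), (array([ 0.2643,  0.4992, -0.0013]), 0.63), (array([0.4176, 0.2475, 0.0017]), 0.62), (array([0.2221, 0.3625, 0.002 ]), 0.59)]
```

```bash
python3 -m creep '[{"wx":0,"wy":0,"wz":0,"tx":-1.5,"ty":0,"tz":30,"gripper":0.7},{"wx":0,"wy":0,"wz":0,"tx":-1.5,"ty":0,"tz":60,"gripper":0.7},{"wx":0,"wy":0,"wz":0,"tx":-1.5,"ty":0,"tz":80,"gripper":0.7},{"wx":0,"wy":0,"wz":0,"tx":-1.5,"ty":0,"tz":97,"gripper":0.7},{"wx":0,"wy":0,"wz":0,"tx":-1.5,"ty":0,"tz":97,"gripper":0.7}]'
python3 -m creep '[{"wx":0,"wy":0,"wz":0,"tx":0,"ty":0,"tz":0,"gripper":-1},{"wx":0,"wy":0,"wz":0,"tx":0,"ty":0,"tz":0,"gripper":-1},{"wx":0,"wy":0,"wz":0,"tx":0,"ty":0,"tz":0,"gripper":-1},{"wx":0,"wy":0,"wz":0,"tx":0,"ty":0,"tz":0,"gripper":-1},{"wx":0,"wy":0,"wz":0,"tx":0,"ty":0,"tz":0,"gripper":-1}]' 50
python3 -m creep '[{"wx":0,"wy":0,"wz":0,"tx":0,"ty":0,"tz":0,"gripper":-1},{"wx":0,"wy":0,"wz":0,"tx":0,"ty":0,"tz":0,"gripper":-1},{"wx":0,"wy":0,"wz":0,"tx":0,"ty":0,"tz":0,"gripper":-1},{"wx":0,"wy":0,"wz":0,"tx":0,"ty":0,"tz":0,"gripper":-1},{"wx":0,"wy":0,"wz":0,"tx":0,"ty":0,"tz":0,"gripper":-1}]' 50
python3 -m creep '[{"wx":0,"wy":0,"wz":0,"tx":0,"ty":0,"tz":0,"gripper":-1},{"wx":0,"wy":0,"wz":0,"tx":0,"ty":0,"tz":0,"gripper":-1},{"wx":0,"wy":0,"wz":0,"tx":0,"ty":0,"tz":0,"gripper":-1}]' 50
```

```text
time_s: 14.63
tool_pos: [0.4674, 0.3131, 0.0158]
tool_rot: [-179.9, 0.1, 84.7]
force: [-0.3, -0.3, 0.3]
grip_width: 0.0742
grasp_force: 0.0
time_s: 15.05
tool_pos: [0.4693, 0.3146, 0.0187]
tool_rot: [179.9, -0.0, 84.7]
force: [-0.9, 0.6, -0.3]
grip_width: 0.0486
grasp_force: 0.0
time_s: 15.47
tool_pos: [0.4685, 0.3141, 0.0175]
tool_rot: [180.0, 0.0, 84.7]
force: [-0.1, -0.4, 0.1]
grip_width: 0.0152
grasp_force: 0.0
time_s: 15.72
tool_pos: [0.4687, 0.3141, 0.0174]
tool_rot: [180.0, 0.0, 84.7]
force: [1.4, 0.7, -0.8]
grip_width: 0.0113
grasp_force: 50.0
```

```bash
python3 -m creep '[{"wx":0,"wy":0,"wz":0,"tx":0,"ty":0,"tz":-15,"gripper":-1},{"wx":0,"wy":0,"wz":0,"tx":0,"ty":0,"tz":-40,"gripper":-1},{"wx":0,"wy":0,"wz":0,"tx":0,"ty":0,"tz":-75,"gripper":-1},{"wx":0,"wy":0,"wz":0,"tx":0,"ty":0,"tz":-110,"gripper":-1},{"wx":0,"wy":0,"wz":0,"tx":0,"ty":0,"tz":-145,"gripper":-1}]' 50
python3 -m creep '[{"wx":0,"wy":0,"wz":0,"tx":0,"ty":0,"tz":-35,"gripper":-1},{"wx":0,"wy":0,"wz":0,"tx":0,"ty":0,"tz":-35,"gripper":-1}]' 50
cat >> h.py <<'E'
Q=np.array([[46,71],[-46,71],[-46,-71],[46,-71]])/1000.
def fit(pts,c,yaw):  # rigid 2D fit to corner points near the guess
    P,I=[],[]
    W=lambda c,y:(Q@np.array([[np.cos(y),np.sin(y)],[-np.sin(y),np.cos(y)]]))+c
    g=W(np.array(c),np.radians(yaw))
    for p in pts:
        e=np.hypot(*(g-p[:2]).T)
        if e.min()<.02: P.append(p[:2]);I.append(e.argmin())
    from scipy.optimize import least_squares
    P=np.array(P)
    s=least_squares(lambda v:(W(v[:2],v[2])[I]-P).ravel(),[*c,np.radians(yaw)],loss='soft_l1',f_scale=.003)
    return s.x[:2].round(4),np.degrees(s.x[2]).round(2),len(P),(s.fun.reshape(-1,2).std(0)*1000).round(1)
E
python3 - <<'E'
from h import *
go([.4685,.314,.22],down(84.5))
allp=[]
for c in('top','side'):
    pts=[]
    for k in range(4):
        snap(c);pts+=[r['point'] for r in nets.place_of('box_thread%d'%k,c)]
    pts=[np.array(p) for p in pts if abs(p[2]-.075)<.012]
    print(c,fit(pts,[.591,-.02],-8.8));allp+=pts
print(fit(allp,[.591,-.02],-8.8))
E
```

```text
time_s: 16.13
tool_pos: [0.4674, 0.3137, 0.163]
tool_rot: [-179.9, 0.1, 84.7]
force: [0.9, -0.1, -2.9]
grip_width: 0.0111
grasp_force: 50.0
time_s: 16.3
tool_pos: [0.4713, 0.3168, 0.205]
tool_rot: [179.4, -0.4, 84.7]
force: [1.7, 1.4, -1.6]
grip_width: 0.0111
grasp_force: 50.0
t 16.3 pos [0.4713 0.3168 0.205 ] rot [179.4  -0.4  84.7] w 0.0111 gf 50.0 F [ 1.7  1.4 -1.6]
t mm [-3.1 -2.6  3.6] w deg [ 0.56 -0.39  0.2 ]
top (array([ 0.5914, -0.0197]), np.float64(-8.75), 16, array([1.4, 1.7]))
side (array([ 0.5924, -0.0189]), np.float64(-9.23), 12, array([2.1, 1.8]))
(array([ 0.5918, -0.0194]), np.float64(-8.94), 28, array([1.8, 1.8]))
```

```bash
python3 - <<'E'
from h import *
p,d=snap('top');pts=[np.array(r['point']) for k in range(2) for r in nets.place_of('cover_hole%d'%k,'top') if r['point'][2]>.1]
print(np.round(pts,4))
if len(pts)>2: print(fit(pts,[.47,.315],-5.3))
go([.5918,-.0194,.215],down(81.06))
E
```

```text
[[0.5061 0.2331 0.1792]
 [0.4675 0.322  0.1805]
 [0.4151 0.2476 0.176 ]
 [0.5061 0.2331 0.1792]
 [0.4675 0.322  0.1805]
 [0.4151 0.2476 0.176 ]]
(array([0.4718, 0.3105]), np.float64(-9.05), 4, array([0.1, 0. ]))
t 17.25 pos [0.4684 0.3142 0.1976] rot [180.    0.   84.7] w 0.0115 gf 50.0 F [ 0.2  0.  -3.2]
t mm [-320.8  153.7    1.4] w deg [0.03 0.02 3.63]
```

```bash
python3 -m creep '[{"wx":0,"wy":0,"wz":0,"tx":-20,"ty":10,"tz":0,"gripper":-1},{"wx":0,"wy":0,"wz":0,"tx":-50,"ty":24,"tz":0,"gripper":-1},{"wx":0,"wy":0,"wz":0,"tx":-85,"ty":41,"tz":0,"gripper":-1},{"wx":0,"wy":0,"wz":0,"tx":-120,"ty":58,"tz":0,"gripper":-1},{"wx":0,"wy":0,"wz":0,"tx":-155,"ty":75,"tz":0,"gripper":-1}]'
python3 -m creep '[{"wx":0,"wy":0,"wz":1,"tx":-35,"ty":17,"tz":0,"gripper":-1},{"wx":0,"wy":0,"wz":2,"tx":-70,"ty":34,"tz":0,"gripper":-1},{"wx":0,"wy":0,"wz":3,"tx":-105,"ty":51,"tz":0,"gripper":-1},{"wx":0,"wy":0,"wz":3.6,"tx":-140,"ty":66,"tz":0,"gripper":-1},{"wx":0,"wy":0,"wz":3.6,"tx":-160,"ty":77,"tz":0,"gripper":-1}]'
python3 -m creep '[{"wx":0,"wy":0,"wz":0,"tx":-3,"ty":1,"tz":0,"gripper":-1},{"wx":0,"wy":0,"wz":0,"tx":-6,"ty":2,"tz":0,"gripper":-1},{"wx":0,"wy":0,"wz":0,"tx":-6,"ty":2,"tz":0,"gripper":-1},{"wx":0,"wy":0,"wz":0,"tx":-6,"ty":2,"tz":0,"gripper":-1}]'
python3 - <<'E'
from h import *
go([.5918,-.0194,.15],down(81.06))
for c in('wrist','side','top'):
    snap(c,c+'6.png');
    for q in('cover','cover_handle','cover_hole0','box_thread0'): print(c,q,[(np.round(r['point'],4).tolist(),round(r['confidence'],2)) for r in nets.place_of(q,c) if np.hypot(r['point'][0]-.59,r['point'][1]+.02)<.15])
E
```

```text
time_s: 17.67
tool_pos: [0.5291, 0.1514, 0.1978]
tool_rot: [179.9, 0.0, 84.7]
force: [1.5, 0.8, -2.8]
grip_width: 0.011
grasp_force: 50.0
time_s: 18.08
tool_pos: [0.5913, -0.0197, 0.1978]
tool_rot: [179.9, 0.2, 80.8]
force: [-0.1, -0.7, -3.5]
grip_width: 0.0113
grasp_force: 50.0
time_s: 18.42
tool_pos: [0.5914, -0.018, 0.1977]
tool_rot: [180.0, -0.0, 81.2]
force: [0.2, 0.5, -3.0]
grip_width: 0.0112
grasp_force: 50.0
t 18.4167 pos [ 0.5914 -0.018   0.1977] rot [180.   -0.   81.2] w 0.0112 gf 50.0 F [ 0.2  0.5 -3. ]
t mm [-1.4  0.6 66.4] w deg [ 0.01 -0.03  0.15]
wrist cover []
wrist cover_handle [([0.594, -0.0189, 0.2181], 0.89)]
wrist cover_hole0 [([0.5543, 0.0579, 0.1845], 0.95)]
wrist box_thread0 []
side cover [([0.5904, -0.0197, 0.1825], 0.8)]
side cover_handle [([0.5906, -0.0168, 0.2182], 0.76), ([0.6263, -0.0956, 0.0726], 0.32)]
side cover_hole0 [([0.5329, -0.0803, 0.1814], 0.86), ([0.6501, 0.0465, 0.179], 0.84), ([0.553, 0.0607, 0.1797], 0.84), ([0.6268, -0.0971, 0.1818], 0.76), ([0.5893, -0.0174, 0.1771], 0.3)]
side box_thread0 [([0.5569, 0.0601, 0.0746], 0.86), ([0.5374, -0.0807, 0.0731], 0.75), ([0.6521, 0.0439, 0.0763], 0.65), ([0.6227, -0.096, 0.0738], 0.63)]
top cover [([0.5943, -0.0174, 0.1811], 0.58)]
top cover_handle [([0.5954, -0.0134, 0.2166], 0.73)]
top cover_hole0 [([0.6478, 0.0418, 0.1772], 0.66)]
top box_thread0 [([0.5592, 0.0597, 0.0773], 0.68), ([0.6478, 0.042, 0.0747], 0.63)]
```

View pics/wrist6.png

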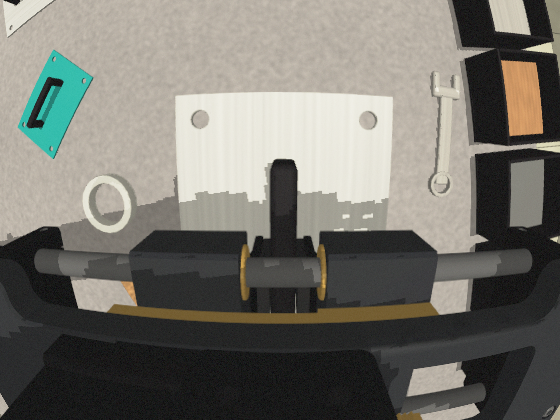

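Wrist view: the cover hangs squarely, with holes at px (200,119) and (368,120) and the bar at (284,165) between the fingers. I'll refine the cover-in-hand and cover-to-box offsets.

```bash
python3 -m creep '[{"wx":0,"wy":0,"wz":0,"tx":0,"ty":0,"tz":15,"gripper":-1},{"wx":0,"wy":0,"wz":0,"tx":0,"ty":0,"tz":30,"gripper":-1},{"wx":0,"wy":0,"wz":0,"tx":0,"ty":0,"tz":45,"gripper":-1},{"wx":0,"wy":0,"wz":0,"tx":0,"ty":0,"tz":45,"gripper":-1},{"wx":0,"wy":0,"wz":0,"tx":0,"ty":0,"tz":45,"gripper":-1}]'
python3 - <<'E'
from h import *
go([.5918,-.0194,.128],down(81.06))
o=get_obs();p,d=snap('wrist')
i=optics.camera_info('wrist');f=210/np.tan(np.radians(i['fovy'])/2);M=np.array(i['tool_from_camera'])
g=cv2.cvtColor(p,cv2.COLOR_RGB2GRAY)
def tool(u,v,z):  # equidistant ray onto plane tool z
    dx,dy=u-i['cx'],v-i['cy'];r=np.hypot(dx,dy);a=r/f
    ray=M[:3,:3]@np.array([np.sin(a)*dx/r,np.sin(a)*dy/r,np.cos(a)]);return M[:3,3]+ray*(z-M[2,3])/ray[2]
for (u,v) in((200,119),(368,120)):
    w=g[v-13:v+14,u-13:u+14].astype(float);b=(w<np.median(w)-25).astype(np.uint8)
    n,l,s,c=cv2.connectedComponentsWithStats(b);k=1+s[1:,4].argmax();cu,cv_=c[k]+[u-13,v-13]
    print(c[k]+[u-13,v-13],s[k,4],[(tool(cu,cv_,z)*1000).round(1) for z in(.015,.0153)])
    print(' plate depth',d[v,u-14],d[v-14,u])
hs,th=[],[]
for k in range(4):
    snap('side');hs+=[np.array(r['point']) for r in nets.place_of('cover_hole%d'%k,'side') if .1<r['point'][2]<.16];th+=[np.array(r['point']) for r in nets.place_of('box_thread%d'%k,'side') if abs(r['point'][2]-.075)<.01]
print('cover side',fit(hs,[.591,-.02],-8.9),'z',np.mean(hs,0)[2]);print('threads',len(th) and fit(th,[.591,-.02],-8.9))
hs=[]
for k in range(4):
    snap('top');hs+=[np.array(r['point']) for r in nets.place_of('cover_hole%d'%k,'top') if .1<r['point'][2]<.16]
print('cover top',len(hs) and fit(hs,[.591,-.02],-8.9),np.round(hs,4))
E
```

```text
time_s: 19.58
tool_pos: [0.591, -0.0198, 0.152]
tool_rot: [-179.9, 0.0, 81.1]
force: [0.4, -0.3, -2.8]
grip_width: 0.011
grasp_force: 50.0
t 19.5833 pos [ 0.591  -0.0198  0.152 ] rot [-179.9    0.    81.1] w 0.011 gf 50.0 F [ 0.4 -0.3 -2.8]
t mm [ 0.5  0.8 42.7] w deg [-0.09  0.03  0.02]
[199.4057971  118.83695652] 276 [array([ 73.4, -46.2,  15. ]), array([ 73.4, -46.3,  15.3])]
 plate depth 0.16823418 0.16661943
[369.54090909 120.03181818] 220 [array([72.8, 47.4, 15. ]), array([72.8, 47.5, 15.3])]
 plate depth 0.16788729 0.1664022
cover side (array([ 0.5921, -0.0191]), np.float64(-9.87), 14, array([2.7, 2.7])) z 0.1359642857142857
threads (array([ 0.5928, -0.0195]), np.float64(-9.56), 12, array([1.4, 1.8]))
cover top (array([ 0.5917, -0.0198]), np.float64(-10.98), 8, array([1.6, 1.2])) [[ 0.5619  0.0592  0.1348]
 [ 0.6514  0.0408  0.1347]
 [ 0.6479  0.0423  0.1329]
 [ 0.5325 -0.3059  0.1136]
 [ 0.5596  0.0583  0.1339]
 [ 0.5613  0.06    0.1333]
 [ 0.6521  0.0423  0.1338]
 [ 0.6493  0.0392  0.1309]
 [ 0.5581  0.0571  0.1331]]
```

```bash
python3 -m creep '[{"wx":0,"wy":0,"wz":0,"tx":0,"ty":0.6,"tz":12,"gripper":-1},{"wx":0,"wy":0,"wz":0,"tx":0,"ty":0.6,"tz":24,"gripper":-1},{"wx":0,"wy":0,"wz":0,"tx":0,"ty":0.6,"tz":36,"gripper":-1},{"wx":0,"wy":0,"wz":0,"tx":0,"ty":0.6,"tz":43,"gripper":-1},{"wx":0,"wy":0,"wz":0,"tx":0,"ty":0.6,"tz":43,"gripper":-1}]'
python3 -m creep '[{"wx":0,"wy":0,"wz":0,"tx":0,"ty":0,"tz":0,"gripper":-1},{"wx":0,"wy":0,"wz":0,"tx":0,"ty":0,"tz":0,"gripper":-1},{"wx":0,"wy":0,"wz":0,"tx":0,"ty":0,"tz":0,"gripper":-1},{"wx":0,"wy":0,"wz":0,"tx":0,"ty":0,"tz":0,"gripper":-1},{"wx":0,"wy":0,"wz":0,"tx":0,"ty":0,"tz":0,"gripper":-1}]'
python3 - <<'E'
from h import *
p,d=snap('side')
cv2.imwrite('pics/s7.png',cv2.resize(p[110:250,210:370,::-1],None,fx=4,fy=4))
hs=[np.array(r['point']) for r in nets.place_of('cover_hole0','side') if .08<r['point'][2]<.12]
print(fit(hs,[.591,-.02],-8.9) if len(hs)>1 else hs, np.round(hs,3))
print([np.round(r['point'],3) for r in nets.place_of('box','side')][:2],[(np.round(r['point'],3),r['confidence']) for r in nets.place_of('driver','side')][:3])
go([.5918,-.0194,.128],down(81.06))
E
```

```text
time_s: 21.05
tool_pos: [0.5901, -0.0199, 0.1063]
tool_rot: [-179.7, 0.1, 81.1]
force: [-0.6, 0.6, -2.8]
grip_width: 0.0116
grasp_force: 50.0
time_s: 21.47
tool_pos: [0.5927, -0.0199, 0.1103]
tool_rot: [179.9, 0.0, 81.1]
force: [-0.6, -1.1, -2.9]
grip_width: 0.0113
grasp_force: 50.0
(array([ 0.593 , -0.0178]), np.float64(-9.92), 4, array([2.4, 2.8])) [[ 0.535 -0.079  0.096]
 [ 0.556  0.062  0.092]
 [ 0.628 -0.101  0.093]
 [ 0.652  0.044  0.093]
 [ 0.527 -0.307  0.113]]
[array([ 0.595, -0.021,  0.004]), array([0.555, 0.062, 0.095])] []
t 21.6667 pos [ 0.5924 -0.0199  0.1099] rot [180.    0.   81.1] w 0.0113 gf 50.0 F [-1.   0.6 -2.8]
t mm [ 0.4 -0.7  0.6] w deg [0.05 0.02 0.02]
```

View pics/s7.png

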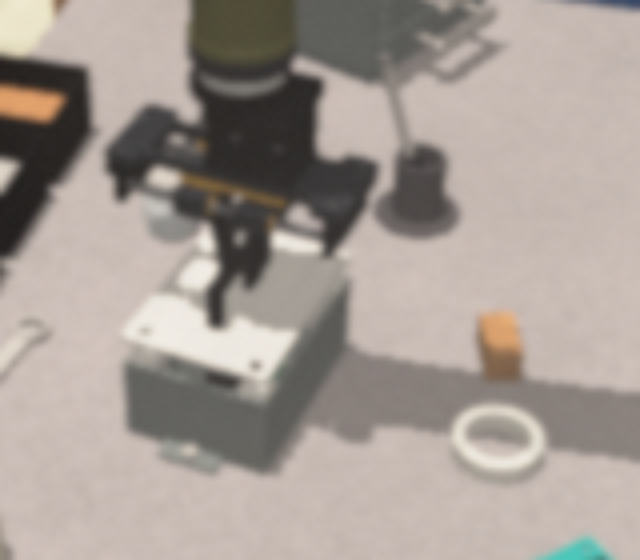

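The cover hovers level over the box at px (240,330) in the crop, and the driver is in the pot at (415,170). One last check that doesn't use the networks: cover outline against the box rim, by depth.

```bash
python3 - <<'E'
from h import *
for c in('side','top'):
    D=np.load(c+'0.npz');p,d=snap(c)
    for n,dd,lo,hi in(('box',D['d'],.071,.080),('cover',d,.092,.101)):
        X=cloud(c,dd);B=Ro.from_euler('z',8.94,degrees=True).apply((X-[.5918,-.0194,0]).reshape(-1,3))*1000
        k=(dd.ravel()>0)&(B[:,2]>lo*1000)&(B[:,2]<hi*1000)&(abs(B[:,0])<75)&(abs(B[:,1])<100);P=B[k]
        # edge lines: median extreme along slices at the corners/sides
        def ext(a,s,sl):
            o=1-a;r=[]
            for q in sl:
                m=abs(P[:,o]-q)<4
                if m.sum()>3: r.append(round(float((s*np.sort(s*P[m,a])[-1])),1))
                else: r.append(None)
            return r
        print(c,n,k.sum(),'x-',ext(0,-1,(-70,-50,50,70)),'x+',ext(0,1,(-70,-50,50,70)),'y-',ext(1,-1,(-45,45)),'y+',ext(1,1,(-45,-25,25,45)))
E
```

```text
side box 317 x- [-60.7, -59.1, -60.3, -58.8] x+ [59.6, 57.7, 59.7, 55.3] y- [-82.5, -84.2] y+ [87.4, 82.8, 85.6, 85.7]
side cover 1082 x- [-59.7, -58.5, -59.1, -59.1] x+ [32.9, 60.8, 62.4, 58.9] y- [-73.7, -44.7] y+ [84.9, 86.1, 85.2, 88.1]
top box 544 x- [-59.4, -60.2, -60.0, -59.4] x+ [58.5, 60.4, 59.5, 58.0] y- [-81.7, -83.5] y+ [84.3, 84.9, 83.8, 84.4]
top cover 776 x- [None, None, -59.4, -58.2] x+ [None, None, 59.1, 61.7] y- [28.9, 33.8] y+ [85.2, 85.0, 84.7, 84.9]
```

```bash
python3 -c "
from h import *
print(env.sign_off())"
```

```text
the job is handed in; nothing more can be done
None
```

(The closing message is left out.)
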